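# Find the rattling instrument case at the blood-sampling bench

### The job

One of the three sealed instrument cases has a loose steel ball inside. Pick up and shake the yellow-lidded, then the blue-lidded, then the purple-lidded one to find which rattles; stand the two quiet ones upright in the two free cells of the divided crate, one per cell, setting them down gently without dropping them. Then hold the rattling one upright and still over the blue mat, its underside about 12 cm above it, and finish there with it still in the gripper; do not disturb the bottles or the tube rack.

Things in the scene. Friction and masses are not known exactly. Their poses are not given: they have to be found in the camera images.
- case_yellow_mid (a point): centre (half-way up) of the sealed white box case with the yellow lid (top 22 mm): 140 mm (its x) by 50 mm (its y), 70 mm tall, smooth sides, standing on the bench, z up. One of the three (any) holds a loose 36 mm, 0.19 kg steel ball that rolls very easily, 96 mm end to end along x, when rocked or shaken, and stays put once level; the others are packed tight. Total weights vary at random (0.13 to 0.72 kg), so weight does not tell
- case_blue_mid (a point): centre (half-way up) of the sealed white box case with the blue lid (top 22 mm): 140 mm (its x) by 50 mm (its y), 70 mm tall, smooth sides, standing on the bench, z up. One of the three (any) holds a loose 36 mm, 0.19 kg steel ball that rolls very easily, 96 mm end to end along x, when rocked or shaken, and stays put once level; the others are packed tight. Total weights vary at random (0.13 to 0.72 kg), so weight does not tell
- case_purple_mid (a point): centre (half-way up) of the sealed white box case with the purple lid (top 22 mm): 140 mm (its x) by 50 mm (its y), 70 mm tall, smooth sides, standing on the bench, z up. One of the three (any) holds a loose 36 mm, 0.19 kg steel ball that rolls very easily, 96 mm end to end along x, when rocked or shaken, and stays put once level; the others are packed tight. Total weights vary at random (0.13 to 0.72 kg), so weight does not tell
- crate: pale grey-blue divided crate fixed on the bench, 160 mm (its x) by 292 mm (its y), 34 mm tall, with three open cells in a row along its y axis; walls and floor 4 mm thick, each cell about 152 mm (x) by 92 mm (y) inside. Origin: centre of its underside
- cell0 (a point): centre of the inner floor of the first (-y end) cell of the crate, 4 mm above the bench; axes as the crate's. One of the three cells (any) is taken by a small white bottle
- cell1 (a point): centre of the inner floor of the middle cell of the crate, 4 mm above the bench; axes as the crate's. One of the three cells (any) is taken by a small white bottle
- cell2 (a point): centre of the inner floor of the last (+y end) cell of the crate, 4 mm above the bench; axes as the crate's. One of the three cells (any) is taken by a small white bottle
- dropper_mid (a point): centre (half-way up) of the small white bottle that stands in one cell of the crate, 44 mm in diameter, 85 mm tall; leave it alone
- mat_mid (a point): middle of the top of the blue handover mat, a flat fixed square 100 mm wide and 4 mm thick on the bench at the far side; its top is 4 mm above the bench
- flask_mid (a point): centre of a white bottle on the bench, 48 mm in diameter, 100 mm tall; leave it alone
- saline_mid (a point): centre of a clear bottle with a blue cap on the bench, 56 mm in diameter, 120 mm tall; leave it alone
- tube_rack_mid (a point): point 55 mm above the bench in the middle of a black rack of capped tubes, 160 mm (its x) by 85 mm (its y), 109 mm tall; leave it alone

How it is judged (in metres and radians):
On the way, in this order (a step that is already met when the one before it is completed fails the run):
1. the yellow-lidded case is lifted in the gripper and shaken (moving faster than 0.12 m/s or turning faster than 0.6 rad/s, more than 20 mm off the bench) (height (world z) of case_yellow_mid above 0.055 m and contact force between case_yellow and the fingers above 0.5 N and (linear speed of case_yellow above 0.12 m/s or angular speed of case_yellow above 0.6 rad/s)), for 0.02 s.
2. the blue-lidded case is lifted in the gripper and shaken (moving faster than 0.12 m/s or turning faster than 0.6 rad/s, more than 20 mm off the bench) (height (world z) of case_blue_mid above 0.055 m and contact force between case_blue and the fingers above 0.5 N and (linear speed of case_blue above 0.12 m/s or angular speed of case_blue above 0.6 rad/s)), for 0.02 s.
3. the purple-lidded case is lifted in the gripper and shaken (moving faster than 0.12 m/s or turning faster than 0.6 rad/s, more than 20 mm off the bench) (height (world z) of case_purple_mid above 0.055 m and contact force between case_purple and the fingers above 0.5 N and (linear speed of case_purple above 0.12 m/s or angular speed of case_purple above 0.6 rad/s)), for 0.02 s.
At the end, for the whole second after the job is handed in: Both quiet cases stand released, still and upright (7 deg) on the floor of crate cells; the rattling one is held in the fingers, still, upright within 20 deg, its centre within 50 mm of the mat's middle seen from above, its underside 80 to 285 mm above the bench ((((distance between case_yellow_mid and loose_center below 0.09 m and horizontal distance between case_yellow_mid and mat_mid below 0.05 m and height (world z) of case_yellow_mid between 0.115 and 0.32 m and angle between case_yellow_mid's own z axis and vertical below 0.35 rad and linear speed of case_yellow below 0.05 m/s and contact force between case_yellow and the fingers above 1 N) and (z of case_blue_mid in the frame of crate between 0.034 and 0.044 m and x of case_blue_mid in the frame of crate between -0.08 and 0.08 m and y of case_blue_mid in the frame of crate between -0.144 and 0.144 m and angle between case_blue_mid's own z axis and vertical below 0.12 rad and linear speed of case_blue below 0.03 m/s and contact force between case_blue and the fingers below 0.05 N) and (z of case_purple_mid in the frame of crate between 0.034 and 0.044 m and x of case_purple_mid in the frame of crate between -0.08 and 0.08 m and y of case_purple_mid in the frame of crate between -0.144 and 0.144 m and angle between case_purple_mid's own z axis and vertical below 0.12 rad and linear speed of case_purple below 0.03 m/s and contact force between case_purple and the fingers below 0.05 N)) or ((distance between case_blue_mid and loose_center below 0.09 m and horizontal distance between case_blue_mid and mat_mid below 0.05 m and height (world z) of case_blue_mid between 0.115 and 0.32 m and angle between case_blue_mid's own z axis and vertical below 0.35 rad and linear speed of case_blue below 0.05 m/s and contact force between case_blue and the fingers above 1 N) and (z of case_yellow_mid in the frame of crate between 0.034 and 0.044 m and x of case_yellow_mid in the frame of crate between -0.08 and 0.08 m and y of case_yellow_mid in the frame of crate between -0.144 and 0.144 m and angle between case_yellow_mid's own z axis and vertical below 0.12 rad and linear speed of case_yellow below 0.03 m/s and contact force between case_yellow and the fingers below 0.05 N) and (z of case_purple_mid in the frame of crate between 0.034 and 0.044 m and x of case_purple_mid in the frame of crate between -0.08 and 0.08 m and y of case_purple_mid in the frame of crate between -0.144 and 0.144 m and angle between case_purple_mid's own z axis and vertical below 0.12 rad and linear speed of case_purple below 0.03 m/s and contact force between case_purple and the fingers below 0.05 N)) or ((distance between case_purple_mid and loose_center below 0.09 m and horizontal distance between case_purple_mid and mat_mid below 0.05 m and height (world z) of case_purple_mid between 0.115 and 0.32 m and angle between case_purple_mid's own z axis and vertical below 0.35 rad and linear speed of case_purple below 0.05 m/s and contact force between case_purple and the fingers above 1 N) and (z of case_yellow_mid in the frame of crate between 0.034 and 0.044 m and x of case_yellow_mid in the frame of crate between -0.08 and 0.08 m and y of case_yellow_mid in the frame of crate between -0.144 and 0.144 m and angle between case_yellow_mid's own z axis and vertical below 0.12 rad and linear speed of case_yellow below 0.03 m/s and contact force between case_yellow and the fingers below 0.05 N) and (z of case_blue_mid in the frame of crate between 0.034 and 0.044 m and x of case_blue_mid in the frame of crate between -0.08 and 0.08 m and y of case_blue_mid in the frame of crate between -0.144 and 0.144 m and angle between case_blue_mid's own z axis and vertical below 0.12 rad and linear speed of case_blue below 0.03 m/s and contact force between case_blue and the fingers below 0.05 N)))); the arm keeps its last pose, push and grip.
It fails at once if the white bottle on the bench is pushed more than 30 mm or knocked over (distance of flask_mid from where it was at the start of the episode above 0.03 m or angle between flask_mid's own z axis and vertical above 0.35 rad).
It fails at once if the clear bottle with the blue cap is pushed more than 30 mm or knocked over (distance of saline_mid from where it was at the start of the episode above 0.03 m or angle between saline_mid's own z axis and vertical above 0.35 rad).
It fails at once if the white bottle in the crate is pushed more than 30 mm or knocked over (distance of dropper_mid from where it was at the start of the episode above 0.03 m or angle between dropper_mid's own z axis and vertical above 0.35 rad).
It fails at once if the tube rack is pushed more than 30 mm or knocked over (distance of tube_rack_mid from where it was at the start of the episode above 0.03 m or angle between tube_rack_mid's own z axis and vertical above 0.35 rad).
It fails at once if a case is dropped (free of the fingers and moving faster than 0.6 m/s) ((contact force between case_yellow and the fingers below 0.01 N and linear speed of case_yellow above 0.6 m/s) or (contact force between case_blue and the fingers below 0.01 N and linear speed of case_blue above 0.6 m/s) or (contact force between case_purple and the fingers below 0.01 N and linear speed of case_purple above 0.6 m/s)).
It also fails if it takes over 72 s, if anything falls off the work surface, if the arm or the gripper's body presses on something with over 40 N, if the wrist force passes 120 N, or if a joint passes its speed limit or range.

### The arm

A 6-joint arm with a two-finger parallel gripper is mounted at the origin on the work surface. World frame = base frame: x ahead of the robot, y to its left, z up, the work surface at z = 0. Lengths are in mm, angles in rad, forces in N, time in s.
With the tool pointing down it reaches from about 350 to 875 mm from the base axis. Payload 4.2 kg.
Tool frame: the origin (TCP) lies midway between the tips of the shut fingers; the grasp point (between the pads) lies 19 mm behind it; z points along the fingers, y is the line along which they close (so a half turn about z gives the same grasp; the last joint's range is limited). The gripper opens to 85 mm and grips with 20 to 120 N. Pads are 22 mm wide; open, the fingers measure 114 mm over their backs; the gripper's body (76 mm by 85 mm) begins 54 mm behind the grasp point. The pads swing forward as they close: fully open they stand 13 mm farther back than shut.
Start: joints at [1.552, 0.385, 0.008, 0, -1.194, -0.259], TCP at [171.368, 601.026, 231.312] pointing down, gripper open.
Joint ranges: [-3.14, 3.14], [-1.21, 2.06], [-1.07, 1.41], [-3.16, 2.05], [-2.99, -0.16], [-3.1, 3.1]. Speed limits (rad/s): [2.79, 2.79, 3.14, 3.14, 3.14, 3.14].

### API

Orientations are given as a 3x3 rotation matrix whose columns are the frame's x, y, z axes.
In Python, from rig import robot gives the robot as it stands.
- The arm moves only by the shell command python3 -m crank 'ROWS' [FORCE]. ROWS is JSON, a list that holds one entry, the list of rows, each a list of 5 numbers: the shift along the tool's x, y, z in mm, then the turn about the tool's z in rad, then the finger opening in mm, from 0 to 85.4. A call has 1 to 20 rows; each row is the pose to reach, as a shift and turn from the pose commanded when the call began, along the tool's axes at that moment; what a row does not reach only later rows make up. A row lasts 1/10 s, in which the tool goes at most 50 mm and 8.59 degrees, less where a joint would pass 70% of its speed; a pose out of reach is approached as far as the arm can. A call with a gripper value outside its range is refused whole. The fingers move at their own pace and stop on an object; FORCE is the grip in N (left out, the last holds). Time passes only in rows, so rows that repeat a pose let the fingers close. It gives the time, the measured TCP pose, the force, the opening and the grip force at its end, in the units of the state.
- robot.sense(): the state, without advancing time (a new reading comes with each control period).
- robot.capture(name): name is "scene" or "top"; returns the picture (480x640x3 uint8, blue, green, red); there is no depth.
- robot.get_calibration(name): a dict with "fx", "fy", "cx", "cy" (pixels), "dist" ([k1, k2, p1, p2, k3] as OpenCV has them; the pictures are not rectified), "rvec" (rotation vector, rad) and "tvec" (3), from world to camera coordinates, as OpenCV has them. Camera axes: x right, y down, z forward; pixel columns grow to the right and rows downward; lengths in mm; the calibration is good to about 2 mm. A picture is of the moment at which its call begins. get_calibration takes no time and is no camera call.
- robot.close_job(): hands the job in; it is judged then, once.
The state is a dict: "time_s": time; "q": joint angles; "joint_vel": joint speeds; "tau": joint torques, N m; "eef_pos": TCP position; "ee_rot": TCP orientation; "ft_force": force on the tool from outside, world axes, zero at the start; "ft_torque": the same for the moment, N m; "grip_width": finger opening in mm; "grip_force": force on a finger pad.
Only numpy, scipy, OpenCV 4.12 (cv2) and the standard library are available. Lean on these libraries where they do the work, as an engineer would, in place of code of your own. Each camera call takes 0.05 s, during which the arm holds its last target. There are 200 camera calls.

## Working session

There is one attempt and no reset: what is moved stays moved. The work goes in short steps, Python scripts to look and compute and a shell command to move; the robot and the scene stay as the last step left them, time stands still between calls to the robot, and variables do not carry over. Pictures are saved under pics/ and viewed, at most 10 in all, crops included, and the job is handed in when it is done.

```bash
ls; mkdir -p pics; python3 - <<'E'
from rig import robot
import cv2
for n in("scene","top"):
    cv2.imwrite(f"pics/{n}0.png",robot.capture(n)); c=robot.get_calibration(n); print(n,c)
s=robot.sense(); print(s)
E
```

```text
pics
scene {'fx': 550.9047728346446, 'fy': 550.9047728346446, 'cx': 317.685418526657, 'cy': 236.28518019217643, 'dist': array([-0.11399365,  0.        ,  0.        ,  0.        ,  0.        ]), 'rvec': array([ 1.5185371 ,  2.20471792, -0.76655525]), 'tvec': array([ 176.76821451, -398.82256513, 1467.71274486])}
top {'fx': 459.361369849768, 'fy': 459.361369849768, 'cx': 319.0509129523222, 'cy': 248.72588748178862, 'dist': array([-0.02165014,  0.        ,  0.        ,  0.        ,  0.        ]), 'rvec': array([ 2.10203088, -2.1336844 ,  0.16263634]), 'tvec': array([ 26.97901146, 588.68322169, 958.92339151])}
{'time_s': 0.1, 'q': array([ 1.55161899e+00,  3.85438773e-01,  6.77565505e-03, -4.12565557e-04,
       -1.19395839e+00, -2.58597754e-01]), 'joint_vel': array([-0.00032427, -0.00081132,  0.00317483,  0.00120581, -0.00013106,
       -0.00082207]), 'tau': array([-6.90311390e-04, -3.93323815e+01,  1.88926756e+01,  4.19789985e+00,
       -2.62242487e-03,  5.85077885e-06]), 'eef_pos': array([171.23373754, 600.56171483, 230.36411399]), 'ee_rot': array([[ 9.61626208e-01, -2.74362645e-01, -4.18545839e-04],
       [-2.74362947e-01, -9.61624495e-01, -1.81745846e-03],
       [ 9.61587780e-05,  1.86254915e-03, -9.99998261e-01]]), 'ft_force': array([-0.57556772, -0.84348434,  0.00433415]), 'ft_torque': array([-0.00059867,  0.00635564,  0.01710837]), 'grip_force': 0.0, 'grip_width': 85.42637750002115}
```

View pics/top0.png

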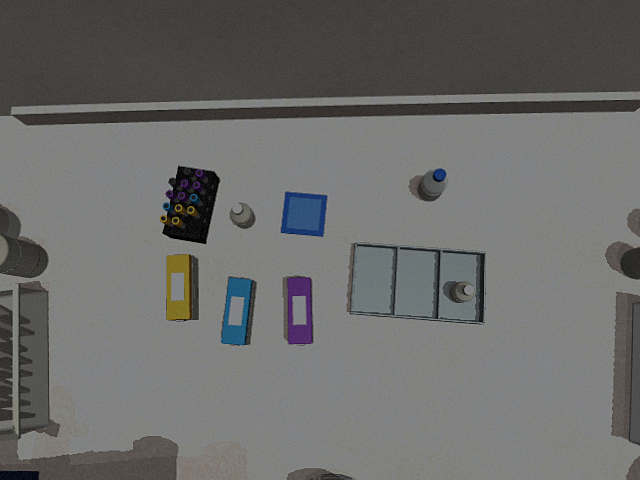

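View pics/scene0.png

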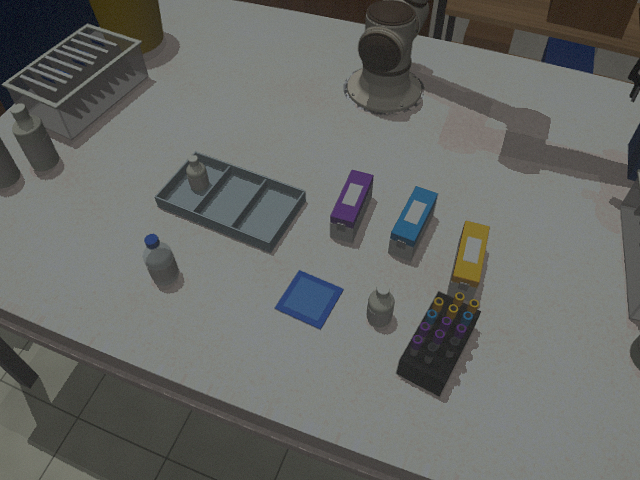

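The top view shows the yellow case at (178,288), blue at (237,311), purple at (299,311), and the mat at (304,214). The crate is at (417,283) with its bottle in the right-hand cell (463,291). The flask is at (241,214), saline at (433,184) and the rack at (190,205). The arm is out of view on the left.

```bash
cat > h.py <<'E'
import cv2, numpy as np
from rig import robot
def ray(n,px,z):
    c=robot.get_calibration(n)
    K=np.array([[c['fx'],0,c['cx']],[0,c['fy'],c['cy']],[0,0,1.]])
    u=cv2.undistortPoints(np.array(px,float).reshape(-1,1,2),K,c['dist']).reshape(-1,2)
    R=cv2.Rodrigues(np.array(c['rvec']))[0]; C=-R.T@np.array(c['tvec'])
    d=np.c_[u,np.ones(len(u))]@R
    return C+d*((z-C[2])/d[:,2])[:,None]
HSV={'yellow':((18,120,80),(32,255,255)),'blue':((92,120,110),(104,255,255)),'purple':((130,100,60),(150,255,255)),'mat':((105,120,60),(118,255,255)),'crate':((85,25,60),(112,90,255))}
def blob(img,k,roi=None):
    m=cv2.inRange(cv2.cvtColor(img,cv2.COLOR_BGR2HSV),*map(np.array,HSV[k]))
    if roi: z=np.zeros_like(m); a,b,c,d=roi; z[b:d,a:c]=m[b:d,a:c]; m=z
    m=cv2.morphologyEx(m,cv2.MORPH_CLOSE,np.ones((5,5)))
    cs=cv2.findContours(m,cv2.RETR_EXTERNAL,cv2.CHAIN_APPROX_NONE)[0]
    return max(cs,key=cv2.contourArea).reshape(-1,2)
def rect(n,img,k,z,roi=None):
    p=ray(n,blob(img,k,roi),z)[:,:2].astype(np.float32)
    c,s,a=cv2.minAreaRect(p)
    b=cv2.boxPoints((c,s,a)); e=[b[1]-b[0],b[2]-b[1]]; e=max(e,key=np.linalg.norm); 
    ang=np.degrees(np.arctan2(e[1],e[0])); ang=(ang+90)%180-90
    return np.round(c,1),np.round(sorted(s),1),round(float(ang),1)
E
python3 - <<'E'
from h import *
for n in('top','scene'):
    im=cv2.imread(f'pics/{n}0.png')
    for k,z in(('yellow',70),('blue',70),('purple',70),('mat',4),('crate',34)):
        try: print(n,k,*rect(n,im,k,z))
        except Exception as e: print(n,k,e)
print('crate corners top-pix z34',ray('top',[(354,243),(485,252),(484,323),(348,313)],34).round())
print('dividers',ray('top',[(397,247),(392,317),(440,250),(436,320)],34).round())
print('dropper cap',ray('top',[(468,289)],85).round(),'flask',ray('top',[(237,208)],100).round(),'saline',ray('top',[(440,175)],120).round())
print('rack',ray('top',[(180,167),(219,172),(206,243),(163,236)],60).round())
c=robot.get_calibration('top');R=cv2.Rodrigues(c['rvec'])[0];print(-R.T@c['tvec'])
E
```

```text
top yellow [509.  323.4] [ 49.5 139.1] 2.0
top blue [455.9 195.6] [ 47.6 138.1] -5.8
top purple [455.4  61.5] [ 49.5 139.2] 0.9
top mat [682.1  54.3] [97.9 98.8] -6.1
top crate [ 513.4 -199.2] [159.9 291.5] 84.5
scene yellow [516.  325.8] [ 49.1 150.7] 2.6
scene blue [455.9 197.8] [ 47.3 137.7] -5.8
scene purple [456.4  64.7] [ 48.1 139. ] 0.9
scene mat [682.8  56.9] [98.5 99. ] -6.3
scene crate [ 524.7 -190.8] [177.7 303.6] 84.9
crate corners top-pix z34 [[ 604.  -60.   34.]
 [ 579. -351.   34.]
 [ 423. -337.   34.]
 [ 449.  -43.   34.]]
dividers [[ 593. -156.   34.]
 [ 439. -138.   34.]
 [ 585. -251.   34.]
 [ 431. -234.   34.]]
dropper cap [[ 493. -292.   85.]] flask [[672. 192. 100.]] saline [[ 730. -240.  120.]]
rack [[783. 333.  60.]
 [768. 243.  60.]
 [605. 267.  60.]
 [622. 364.  60.]]
[ 410.72803129   -4.50312699 1047.89888802]
```

```bash
cat > go.py <<'E'
import sys, numpy as np
from rig import robot
x,y,z,a=map(float,sys.argv[1:5]); s=robot.sense(); R=np.array(s['ee_rot'])
yaw=np.arctan2(R[1,0],R[0,0]); t=-((np.radians(a)-yaw+np.pi/2)%np.pi-np.pi/2)
d=R.T@(np.array([x,y,z])-s['eef_pos'])
print('row',d.round(1),round(t,3),'from',s['eef_pos'].round(1),'yaw',np.degrees(yaw).round(1),'t',s['time_s'],'q6',s['q'][5].round(2),'w',round(s['grip_width'],1))
E
python3 go.py 509 324.5 130 2; python3 go.py 509 324.5 28 2
```

```text
row [400.5 172.6 100.7] -0.313 from [171.2 600.6 230.4] yaw -15.9 t 0.1 q6 -0.26 w 85.4
row [400.5 172.4 202.7] -0.313 from [171.2 600.6 230.4] yaw -15.9 t 0.1 q6 -0.26 w 85.4
```

```bash
python3 -m crank '[[[400,172,100,-0.313,80],[400,172,100,-0.313,80],[400,172,100,-0.313,80],[400,172,100,-0.313,80],[400,172,100,-0.313,80],[400,172,100,-0.313,80],[400,172,100,-0.313,80],[400,172,100,-0.313,80],[400,172,100,-0.313,80],[400,172,100,-0.313,80],[400,172,100,-0.313,80],[400,172,100,-0.313,80],[400,172,100,-0.313,80],[400,172,100,-0.313,80]]]' 60; python3 go.py 509 324.5 28 2
```

```text
time_s: 1.5
eef_pos: [508.1, 327.1, 131.8]
ee_rot: [[0.999, 0.037, 0.001], [0.037, -0.999, 0.001], [0.001, -0.001, -1.0]]
ft_force: [0.1, 0.1, -0.3]
grip_width: 79.9
grip_force: 0.0
row [  0.7   2.7 103.8] 0.002 from [508.1 327.1 131.8] yaw 2.1 t 1.5 q6 0.77 w 79.9
```

```bash
python3 -m crank '[[[1,2.5,40,0,80],[1,2.5,80,0,80],[1,2.5,100,0,80],[1,2.5,104,0,80],[1,2.5,104,0,80],[1,2.5,104,0,80],[1,2.5,104,0,35],[1,2.5,104,0,35],[1,2.5,104,0,35],[1,2.5,104,0,35],[1,2.5,104,0,35],[1,2.5,104,0,35],[1,2.5,104,0,35],[1,2.5,104,0,35]]]' 100; python3 go.py 509 324.5 180 2
```

```text
time_s: 2.9
eef_pos: [510.8, 324.6, 29.0]
ee_rot: [[0.999, 0.036, 0.003], [0.036, -0.999, 0.002], [0.003, -0.002, -1.0]]
ft_force: [-0.8, 1.8, 5.7]
grip_width: 48.9
grip_force: 104.2
row [  -1.4   -0.3 -151. ] 0.001 from [510.8 324.6  29. ] yaw 2.1 t 2.9 q6 0.77 w 48.9
```

```bash
cat > ft.py <<'E'
from rig import robot; import numpy as np
s=robot.sense(); R=np.array(s['ee_rot']); print('t',s['time_s'],'F',np.round(s['ft_force'],2),'M tool',(R.T@s['ft_torque']).round(4),'M world',np.round(s['ft_torque'],4),'p',s['eef_pos'].round(1),'w',round(s['grip_width'],1))
E
python3 -m crank '[[[0,0,-8,0,35],[0,0,-20,0,35],[0,0,-40,0,35],[0,0,-60,0,35],[0,0,-80,0,35],[0,0,-100,0,35],[0,0,-120,0,35],[0,0,-140,0,35],[0,0,-148,0,35],[0,0,-150,0,35],[0,0,-150,0,35],[0,0,-150,0,35],[0,0,-150,0,35],[0,0,-150,0,35]]]' >/dev/null; python3 ft.py
python3 -m crank '[[[-25,0,0,0,35],[-50,0,0,0,35],[-50,0,0,0,35],[-50,0,0,0,35],[-50,0,0,0,35],[-50,0,0,0,35],[-50,0,0,0,35],[-50,0,0,0,35],[-50,0,0,0,35],[-50,0,0,0,35],[-50,0,0,0,35],[-50,0,0,0,35]]]' >/dev/null; python3 ft.py
python3 -m crank '[[[25,0,0,0,35],[50,0,0,0,35],[50,0,0,0,35],[50,0,0,0,35],[50,0,0,0,35],[50,0,0,0,35],[50,0,0,0,35],[50,0,0,0,35],[50,0,0,0,35],[50,0,0,0,35],[50,0,0,0,35],[50,0,0,0,35]]]'; python3 ft.py
```

```text
t 4.3 F [ 0.11  0.16 -3.09] M tool [ 0.0131 -0.0168  0.0036] M world [ 0.0125  0.0172 -0.0036] p [509.7 323.2 176.4] w 48.9
t 5.5 F [-0.62  0.67 -3.29] M tool [-0.0393 -0.0308  0.0313] M world [-0.0404  0.0294 -0.0313] p [460.  321.7 177.3] w 49.0
time_s: 6.7
eef_pos: [510.0, 323.5, 177.3]
ee_rot: [[0.999, 0.035, 0.0], [0.035, -0.999, 0.0], [0.0, -0.0, -1.0]]
ft_force: [0.7, 0.5, -3.3]
grip_width: 49.0
grip_force: 103.6
t 6.7 F [ 0.7   0.52 -3.28] M tool [ 0.022   0.0519 -0.0238] M world [ 0.0238 -0.0511  0.0238] p [510.  323.5 177.3] w 49.0
```

```bash
for i in 1 2 3 4 5; do python3 -m crank '[[[0,0,0,0,35]]]'>/dev/null; python3 ft.py; done; 
python3 -m crank '[[[-50,0,0,0,35],[-90,0,0,0,35],[-90,0,0,0,35],[-90,0,0,0,35],[-90,0,0,0,35],[-90,0,0,0,35],[-90,0,0,0,35],[-90,0,0,0,35],[-90,0,0,0,35],[-90,0,0,0,35]]]'>/dev/null
for i in 1 2 3 4 5; do python3 ft.py;python3 -m crank '[[[0,0,0,0,35]]]'>/dev/null;  done
```

```text
t 6.8 F [-0.3  -0.38 -3.46] M tool [ 0.0084  0.0004 -0.001 ] M world [ 0.0084 -0.0001  0.001 ] p [510.  323.4 177.3] w 48.9
t 6.9 F [-0.56  0.43 -3.14] M tool [ 0.0123  0.0326 -0.0076] M world [ 0.0135 -0.0322  0.0076] p [510.  323.5 177.3] w 49.1
t 7.0 F [-0.15  0.19 -2.88] M tool [-0.0117 -0.0494  0.0106] M world [-0.0134  0.0489 -0.0106] p [510.  323.5 177.3] w 49.1
t 7.1 F [-0.34  0.11 -3.02] M tool [-0.0178  0.0352  0.0459] M world [-0.0166 -0.0358 -0.0459] p [510.  323.4 177.3] w 49.3
t 7.2 F [-0.49  0.78 -3.61] M tool [0.0062 0.0479 0.0586] M world [ 0.0079 -0.0477 -0.0586] p [510.  323.4 177.3] w 48.9
t 8.2 F [ 0.15  0.54 -2.71] M tool [-0.0003  0.0775 -0.0473] M world [ 0.0024 -0.0775  0.0473] p [420.2 320.2 177.2] w 49.1
t 8.3 F [-0.42  0.19 -3.92] M tool [-0.0469  0.0994 -0.0065] M world [-0.0434 -0.101   0.0065] p [420.1 320.3 177.3] w 48.6
t 8.4 F [-0.03 -0.43 -2.76] M tool [-0.0146  0.0726  0.0046] M world [-0.012  -0.0731 -0.0046] p [420.  320.3 177.3] w 49.1
t 8.5 F [ 0.32  0.09 -3.52] M tool [-0.0284  0.1356  0.0502] M world [-0.0236 -0.1365 -0.0502] p [420.  320.3 177.3] w 48.9
t 8.6 F [ 0.48  0.07 -3.63] M tool [-0.0165  0.1308 -0.0011] M world [-0.0119 -0.1313  0.0011] p [420.  320.3 177.3] w 49.0
```

```bash

python3 -m crank '[[[50,0,0,0,35],[90,0,0,0,35],[90,0,0,0,35],[90,0,0,0,35],[90,0,0,0,35],[90,0,0,0,35],[90,0,0,0,35],[90,0,0,0,35],[90,0,0,0,35],[90,0,0,0,35]]]'>/dev/null
for i in 1 2 3 4 5; do python3 ft.py;python3 -m crank '[[[0,0,0,0,35]]]'>/dev/null;  done
python3 -m crank '[[[-50,0,0,0,35],[-90,0,0,0,35],[-90,0,0,0,35],[-90,0,0,0,35],[-90,0,0,0,35],[-90,0,0,0,35],[-90,0,0,0,35],[-90,0,0,0,35]]]'>/dev/null
python3 -m crank '[[[50,0,0,0,35],[50,0,0,0,35],[50,0,0,0,35],[50,0,0,0,35],[50,0,0,0,35],[50,0,0,0,35],[50,0,0,0,35],[50,0,0,0,35]]]'>/dev/null
for i in 1 2 3 4 5; do python3 ft.py;python3 -m crank '[[[0,0,0,0,35]]]'>/dev/null;  done
```

```text
t 9.7 F [ 0.57  0.12 -3.64] M tool [-0.053  -0.0725  0.0017] M world [-0.0556  0.0706 -0.0017] p [509.7 323.6 177.4] w 49.1
t 9.8 F [-0.39 -0.21 -3.6 ] M tool [ 0.0672 -0.0928 -0.0144] M world [0.0639 0.0951 0.0144] p [509.9 323.5 177.3] w 49.1
t 9.9 F [-0.88 -0.27 -2.99] M tool [-0.0515 -0.0676  0.0062] M world [-0.0538  0.0657 -0.0062] p [509.9 323.4 177.3] w 48.8
t 10.0 F [-0.16 -0.35 -3.22] M tool [ 0.0327 -0.0429 -0.0345] M world [0.0312 0.044  0.0345] p [510.  323.4 177.3] w 49.2
t 10.1 F [-0.57 -0.01 -3.32] M tool [-0.0384 -0.0754 -0.0273] M world [-0.041   0.074   0.0273] p [510.  323.4 177.3] w 49.0
t 11.8 F [-0.35  0.14 -3.12] M tool [-0.0213 -0.0007 -0.0412] M world [-0.0213 -0.0001  0.0412] p [469.7 322.1 177.5] w 48.9
t 11.9 F [-0.25  0.47 -4.05] M tool [ 0.0088 -0.0372 -0.0274] M world [0.0075 0.0375 0.0274] p [469.8 322.1 177.4] w 49.4
t 12.0 F [-0.06 -0.77 -3.71] M tool [-0.0014 -0.0713 -0.0299] M world [-0.004   0.0712  0.0299] p [469.9 322.1 177.4] w 49.0
t 12.1 F [-0.1   1.02 -3.23] M tool [ 0.0281 -0.0894 -0.0123] M world [0.025  0.0903 0.0123] p [469.9 322.  177.3] w 48.9
t 12.2 F [-0.23 -0.17 -3.98] M tool [-0.0035 -0.0987 -0.0069] M world [-0.007   0.0985  0.0069] p [470.  322.1 177.3] w 49.1
```

Moment flips sign with the shake direction (+0.10 / −0.07 / −0.09 N·m), so yellow holds the ball. I'll set it back gently.

```bash

python3 -m crank '[[[12,0,15,0,35],[25,0,30,0,35],[40,0,45,0,35],[40,0,65,0,35],[40,0,85,0,35],[40,0,105,0,35],[40,0,125,0,35],[40,0,138,0,35],[40,0,143,0,35],[40,0,145,0,35],[40,0,146,0,35],[40,0,147,0,35],[40,0,147.5,0,35],[40,0,147.5,0,35],[40,0,147.5,0,35]]]'; python3 ft.py
```

```text
time_s: 13.8
eef_pos: [510.1, 323.6, 30.2]
ee_rot: [[0.999, 0.035, 0.0], [0.035, -0.999, 0.0], [0.0, -0.0, -1.0]]
ft_force: [-0.5, -1.5, -3.2]
grip_width: 48.8
grip_force: 106.5
t 13.8 F [-0.5  -1.54 -3.19] M tool [-0.0113 -0.0713  0.008 ] M world [-0.0138  0.0708 -0.008 ] p [510.1 323.6  30.2] w 48.8
```

```bash

python3 -m crank '[[[0,0,0.5,0,35],[0,0,1.2,0,35],[0,0,1.2,0,35],[0,0,1.2,0,35]]]'|grep -E 'eef|ft_f';  python3 -m crank '[[[0,0,0,0,58],[0,0,0,0,80],[0,0,0,0,80],[0,0,0,0,80],[0,0,0,0,80],[0,0,-40,0,80],[0,0,-80,0,80],[0,0,-110,0,80],[0,0,-110,0,80],[0,0,-110,0,80],[0,0,-110,0,80]]]'|grep -E 'eef|width'; python3 go.py 456 196.5 130 -5.8; python3 go.py 456 196.5 28 -5.8
```

```text
eef_pos: [510.0, 323.6, 29.1]
ft_force: [-2.7, -0.2, 1.4]
eef_pos: [509.2, 322.8, 137.3]
grip_width: 80.2
row [-57.6 124.4   7.6] 0.136 from [509.2 322.8 137.3] yaw 2.0 t 15.3 q6 0.77 w 80.2
row [-57.4 124.3 109.6] 0.136 from [509.2 322.8 137.3] yaw 2.0 t 15.3 q6 0.77 w 80.2
```

Now blue: move, grip, lift, and shake with static readings each way.

```bash

python3 -m crank '[[[-20,43,0,0.05,80],[-40,86,0,0.1,80],[-57.5,124.5,0,0.136,80],[-57.5,124.5,20,0.136,80],[-57.5,124.5,60,0.136,80],[-57.5,124.5,90,0.136,80],[-57.5,124.5,105,0.136,80],[-57.5,124.5,109.5,0.136,80],[-57.5,124.5,109.5,0.136,80],[-57.5,124.5,109.5,0.136,80],[-57.5,124.5,109.5,0.136,35],[-57.5,124.5,109.5,0.136,35],[-57.5,124.5,109.5,0.136,35],[-57.5,124.5,109.5,0.136,35],[-57.5,124.5,109.5,0.136,35],[-57.5,124.5,109.5,0.136,35],[-57.5,124.5,109.5,0.136,35],[-57.5,124.5,109.5,0.136,35]]]' 100|grep -E 'eef|grip'
python3 -m crank '[[[0,0,-8,0,35],[0,0,-20,0,35],[0,0,-40,0,35],[0,0,-60,0,35],[0,0,-80,0,35],[0,0,-100,0,35],[0,0,-120,0,35],[0,0,-140,0,35],[0,0,-148,0,35],[0,0,-150,0,35],[0,0,-150,0,35],[0,0,-150,0,35],[0,0,-150,0,35],[0,0,-150,0,35]]]' >/dev/null; python3 ft.py
python3 -m crank '[[[50,0,0,0,35],[90,0,0,0,35],[90,0,0,0,35],[90,0,0,0,35],[90,0,0,0,35],[90,0,0,0,35],[90,0,0,0,35],[90,0,0,0,35],[90,0,0,0,35]]]'>/dev/null
for i in 1 2 3 4; do python3 ft.py;python3 -m crank '[[[0,0,0,0,35]]]'>/dev/null;  done
python3 -m crank '[[[-50,0,0,0,35],[-90,0,0,0,35],[-90,0,0,0,35],[-90,0,0,0,35],[-90,0,0,0,35],[-90,0,0,0,35],[-90,0,0,0,35],[-90,0,0,0,35],[-90,0,0,0,35]]]'>/dev/null
for i in 1 2 3 4; do python3 ft.py;python3 -m crank '[[[0,0,0,0,35]]]'>/dev/null;  done; python3 go.py 522.6 -102.6 180 -5.5
```

```text
eef_pos: [457.6, 197.7, 30.2]
grip_width: 49.2
grip_force: 103.5
t 18.5 F [ 0.24  0.43 -2.29] M tool [-0.0568  0.0133  0.0398] M world [-0.0579 -0.0075 -0.0397] p [456.6 196.8 178.4] w 49.0
t 19.4 F [-0.19  0.04 -0.71] M tool [-0.0208  0.0248  0.0307] M world [-0.0232 -0.0226 -0.0307] p [546.2 188.1 179.4] w 49.2
t 19.5 F [-0.2  -0.09 -1.45] M tool [-0.0441  0.0256  0.046 ] M world [-0.0464 -0.021  -0.046 ] p [546.3 188.  179.3] w 49.0
t 19.6 F [ 0.05 -0.76 -2.04] M tool [-0.0166 -0.0088 -0.0804] M world [-0.0156  0.0104  0.0804] p [546.4 188.  179.2] w 49.1
t 19.7 F [-0.03 -0.22 -1.26] M tool [-0.0186  0.0167 -0.0156] M world [-0.0202 -0.0148  0.0156] p [546.4 187.9 179.1] w 48.9
t 20.7 F [-0.35 -0.59 -1.6 ] M tool [-0.0226 -0.0075 -0.0403] M world [-0.0217  0.0098  0.0404] p [457.1 196.9 178.9] w 48.9
t 20.8 F [ 0.33 -0.69 -1.83] M tool [ 0.0011  0.0476 -0.0055] M world [-0.0037 -0.0475  0.0055] p [457. 197. 179.] w 49.3
t 20.9 F [ 0.34 -0.14 -0.86] M tool [ 0.0366 -0.0467 -0.0012] M world [0.0411 0.0427 0.0012] p [456.9 197.  179.1] w 49.1
t 21.0 F [-0.23  0.01 -1.32] M tool [ 0.0114  0.0304 -0.0108] M world [ 0.0083 -0.0314  0.0108] p [456.9 197.  179.1] w 48.9
row [ 95.6 291.5  -0.9] -0.005 from [456.8 197.  179.1] yaw -5.8 t 21.1 q6 0.74 w 48.8
```

Blue stays within noise after both shakes, and it weighs less than the ball does, so it is quiet. It goes to the middle cell.

```bash
python3 go.py 515 -198.5 100 -5.5
```

```text
row [ 97.7 387.7  79.1] -0.005 from [456.8 197.  179.1] yaw -5.8 t 21.1 q6 0.74 w 48.8
```

```bash

python3 -m crank '[[[6,20,0,0,35],[15,55,0,0,35],[25,95,0,0,35],[35,135,0,0,35],[45,175,0,0,35],[55,215,0,0,35],[65,255,0,0,35],[75,295,0,0,35],[85,335,0,0,35],[93,365,0,0,35],[97.5,382,0,0,35],[97.5,387.5,0,-0.005,35],[97.5,387.5,20,-0.005,35],[97.5,387.5,50,-0.005,35],[97.5,387.5,70,-0.005,35],[97.5,387.5,79,-0.005,35],[97.5,387.5,79,-0.005,35],[97.5,387.5,79,-0.005,35]]]' |grep -E 'eef|grip'; python3 go.py 515 -198.5 42 -5.5
python3 -c "
from h import *
im=robot.capture('top'); cv2.imwrite('pics/top1.png',im); s=robot.capture('scene'); cv2.imwrite('pics/scene1.png',s)
cv2.imwrite('pics/s1.png',cv2.resize(s[130:290,130:340],None,fx=2.8,fy=2.8))"
```

```text
eef_pos: [515.8, -198.2, 101.1]
grip_width: 48.9
grip_force: 103.7
row [-0.8  0.3 59.1] 0.001 from [ 515.8 -198.2  101.1] yaw -5.4 t 22.9 q6 1.55 w 48.9
```

View pics/s1.png

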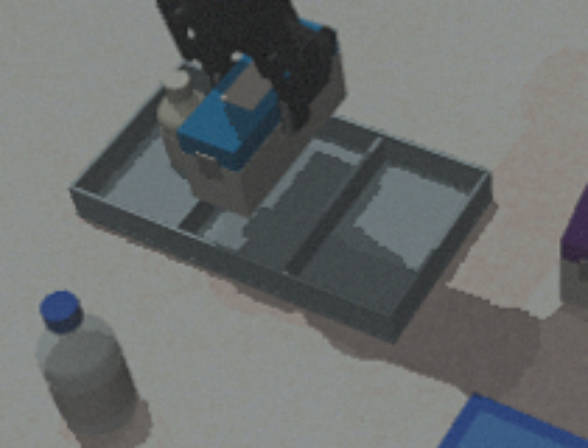

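The blue case hangs level above the middle cell (crop about (250,130)), between the dividers and clear of the bottle. I'll lower it.

```bash

python3 -m crank '[[[-0.5,0,10,0,35],[-0.5,0,25,0,35],[-0.5,0,40,0,35],[-0.5,0,52,0,35],[-0.5,0,60,0,35],[-0.5,0,64,0,35],[-0.5,0,65,0,35],[-0.5,0,65,0,35],[-0.5,0,65,0,35]]]' |grep -E 'eef|force'; python3 ft.py
python3 -m crank '[[[0,0,0.7,0,35],[0,0,1.2,0,35],[0,0,1.7,0,35],[0,0,1.7,0,35],[0,0,1.7,0,35]]]' >/dev/null; python3 ft.py
```

```text
eef_pos: [514.8, -198.3, 35.7]
ft_force: [1.1, -0.5, -1.6]
grip_force: 103.7
t 23.9 F [ 1.08 -0.54 -1.59] M tool [ 0.0646 -0.016  -0.036 ] M world [0.0658 0.0098 0.0361] p [ 514.8 -198.3   35.7] w 49.0
t 24.4 F [-2.26  1.67  5.91] M tool [ 0.3593 -0.5773  0.0784] M world [ 0.4128  0.5403 -0.0782] p [ 514.6 -198.3   34.3] w 48.8
```

```bash

python3 -m crank '[[[0,0,0,0,56],[0,0,0,0,70],[0,0,0,0,76],[0,0,0,0,76],[0,0,-30,0,76],[0,0,-70,0,76],[0,0,-105,0,76],[0,0,-105,0,76],[0,0,-105,0,76]]]' >/dev/null; python3 go.py 456 63 135 0.9; python3 go.py 456 63 29 0.9
```

```text
row [ -83.4 -254.4    4.1] -0.112 from [ 514.6 -198.2  139.1] yaw -5.5 t 25.3 q6 1.55 w 75.9
row [ -83.7 -254.3  110.1] -0.112 from [ 514.6 -198.2  139.1] yaw -5.5 t 25.3 q6 1.55 w 75.9
```

```bash

python3 -m crank '[[[-15,-45,0,-0.02,80],[-30,-90,0,-0.04,80],[-45,-135,0,-0.06,80],[-60,-180,0,-0.08,80],[-75,-225,0,-0.1,80],[-83.5,-254.5,0,-0.112,80],[-83.5,-254.5,20,-0.112,80],[-83.5,-254.5,60,-0.112,80],[-83.5,-254.5,90,-0.112,80],[-83.5,-254.5,106,-0.112,80],[-83.5,-254.5,110,-0.112,80],[-83.5,-254.5,110,-0.112,80],[-83.5,-254.5,110,-0.112,80],[-83.5,-254.5,110,-0.112,35],[-83.5,-254.5,110,-0.112,35],[-83.5,-254.5,110,-0.112,35],[-83.5,-254.5,110,-0.112,35],[-83.5,-254.5,110,-0.112,35],[-83.5,-254.5,110,-0.112,35],[-83.5,-254.5,110,-0.112,35]]]' |grep -E 'eef|grip'
python3 -m crank '[[[0,0,-8,0,35],[0,0,-20,0,35],[0,0,-40,0,35],[0,0,-60,0,35],[0,0,-80,0,35],[0,0,-100,0,35],[0,0,-120,0,35],[0,0,-140,0,35],[0,0,-148,0,35],[0,0,-150,0,35],[0,0,-150,0,35],[0,0,-150,0,35],[0,0,-150,0,35],[0,0,-150,0,35]]]' >/dev/null; python3 ft.py
python3 -m crank '[[[50,0,0,0,35],[90,0,0,0,35],[90,0,0,0,35],[90,0,0,0,35],[90,0,0,0,35],[90,0,0,0,35],[90,0,0,0,35],[90,0,0,0,35],[90,0,0,0,35]]]'>/dev/null
for i in 1 2 3 4; do python3 ft.py;python3 -m crank '[[[0,0,0,0,35]]]'>/dev/null;  done
python3 -m crank '[[[-50,0,0,0,35],[-90,0,0,0,35],[-90,0,0,0,35],[-90,0,0,0,35],[-90,0,0,0,35],[-90,0,0,0,35],[-90,0,0,0,35],[-90,0,0,0,35],[-90,0,0,0,35]]]'>/dev/null
for i in 1 2 3 4; do python3 ft.py;python3 -m crank '[[[0,0,0,0,35]]]'>/dev/null;  done; python3 go.py 522.6 -102.6 100 -5.5
```

```text
eef_pos: [456.3, 63.4, 29.5]
grip_width: 48.8
grip_force: 103.9
t 28.7 F [ 0.5   0.19 -2.93] M tool [ 0.0201  0.0611 -0.0145] M world [ 0.0211 -0.0607  0.0145] p [455.3  62.9 177.7] w 49.2
t 29.6 F [-0.03  0.39 -3.68] M tool [-0.0133 -0.0221 -0.0463] M world [-0.0137  0.0219  0.0463] p [545.4  64.6 178.7] w 48.9
t 29.7 F [ 0.37  0.5  -3.62] M tool [-0.0254  0.0224 -0.0063] M world [-0.025  -0.0228  0.0063] p [545.5  64.5 178.6] w 49.3
t 29.8 F [ 0.04  0.08 -3.29] M tool [-0.0394  0.0274 -0.0273] M world [-0.039  -0.028   0.0273] p [545.6  64.5 178.5] w 49.2
t 29.9 F [-0.66  0.66 -3.4 ] M tool [ 0.052   0.0215 -0.0485] M world [ 0.0524 -0.0207  0.0485] p [545.6  64.5 178.4] w 49.1
t 30.9 F [ 0.14  0.8  -3.54] M tool [-0.0439  0.0845  0.0008] M world [-0.0425 -0.0852 -0.0008] p [455.8  63.  178.2] w 49.1
t 31.0 F [-0.71  0.59 -3.57] M tool [-0.0325  0.0073 -0.0026] M world [-0.0324 -0.0078  0.0026] p [455.7  63.  178.3] w 48.8
t 31.1 F [ 0.22 -0.23 -2.88] M tool [-0.0053  0.0422 -0.0477] M world [-0.0046 -0.0423  0.0477] p [455.6  63.  178.4] w 48.7
t 31.2 F [-0.6   0.37 -2.89] M tool [-0.0238  0.0176  0.0368] M world [-0.0235 -0.018  -0.0368] p [455.6  63.  178.4] w 49.0
row [ 64.3 166.7  78.4] 0.112 from [455.6  63.1 178.4] yaw 0.9 t 31.3 q6 1.09 w 49.4
```

Purple is quiet too (mean +0.01 vs +0.04). It goes to the +y end cell.

```bash

python3 -m crank '[[[8,20,0,0.01,35],[20,50,0,0.03,35],[32,85,0,0.06,35],[45,120,0,0.09,35],[58,150,0,0.112,35],[65,166.5,0,0.112,35],[65,166.5,10,0.112,35],[65,166.5,40,0.112,35],[65,166.5,70,0.112,35],[65,166.5,100,0.112,35],[65,166.5,125,0.112,35],[65,166.5,137,0.112,35],[65,166.5,140,0.112,35],[65,166.5,142,0.112,35],[65,166.5,142,0.112,35],[65,166.5,142,0.112,35]]]' |grep -E 'eef|grip|force'; python3 ft.py
```

```text
eef_pos: [524.2, -102.3, 37.6]
ft_force: [0.2, -0.1, -3.3]
grip_width: 49.0
grip_force: 104.5
t 32.9 F [ 0.23 -0.11 -3.34] M tool [-0.0453  0.061   0.0066] M world [-0.0509 -0.0564 -0.0067] p [ 524.2 -102.3   37.6] w 49.0
```

```bash

python3 -m crank '[[[-0.5,0,1,0,35],[-0.5,0,2,0,35],[-0.5,0,3,0,35],[-0.5,0,3.7,0,35],[-0.5,0,4,0,35],[-0.5,0,4,0,35],[-0.5,0,4,0,35]]]' >/dev/null; python3 ft.py
```

```text
t 33.6 F [-3.09  0.44  5.43] M tool [ 0.282  -0.7669  0.0367] M world [ 0.3539  0.7365 -0.0366] p [ 522.8 -102.4   33.6] w 49.0
```

Touchdown at the expected height. I'll release, rise and check both placements from the top camera.

```bash

python3 -m crank '[[[0,0,0,0,56],[0,0,0,0,70],[0,0,0,0,76],[0,0,0,0,76],[0,0,-30,0,76],[0,0,-70,0,76],[0,0,-105,0,76],[-10,-40,-105,0,76],[-20,-85,-105,0,76],[-30,-130,-105,0,76],[-40,-175,-105,0,76],[-40,-175,-105,0,76],[-40,-175,-105,0,76]]]' >/dev/null; python3 - <<'E'
from h import *
im=robot.capture('top'); cv2.imwrite('pics/top2.png',im); sc=robot.capture('scene')
for k,z in(('blue',74),('purple',74),('yellow',70)): print(k,*rect('top',im,k,z))
cv2.imwrite('pics/v2.png',np.hstack([cv2.resize(im[220:350,320:500],(400,289)),cv2.resize(sc[130:270,140:340],(400,289))]))
E
python3 go.py 510 323.5 135 2;python3 go.py 510 323.5 28.5 2
```

```text
blue [ 513.1 -199.5] [ 48.3 138.1] -5.4
purple [ 521.9 -102.9] [ 49.8 139.1] -6.1
yellow [548.5 323. ] [46.2 58.2] 2.6
row [ -13.5 -248.3    2.2] -0.131 from [499.6  75.1 137.2] yaw -5.5 t 35.0 q6 1.0 w 76.0
row [ -13.5 -248.3  108.7] -0.131 from [499.6  75.1 137.2] yaw -5.5 t 35.0 q6 1.0 w 76.0
```

View pics/v2.png

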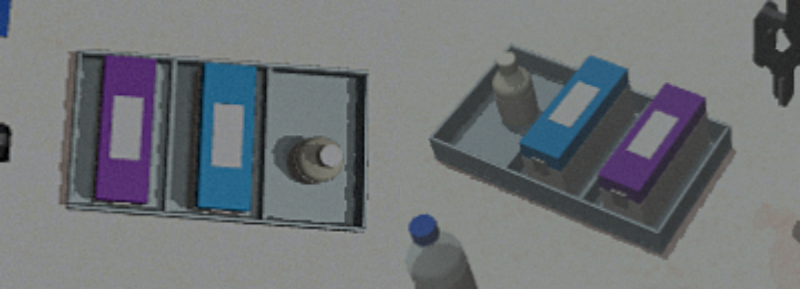

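Both cases sit flat inside their cells: purple on the left at (127,130), blue next to it at (228,135). The bottle is untouched. Now I'll pick up yellow where I left it.

```bash

python3 -m crank '[[[-3,-45,0,-0.03,80],[-5,-90,0,-0.05,80],[-8,-135,0,-0.08,80],[-10,-180,0,-0.1,80],[-12,-225,0,-0.12,80],[-13.5,-248.3,0,-0.131,80],[-13.5,-248.3,20,-0.131,80],[-13.5,-248.3,60,-0.131,80],[-13.5,-248.3,90,-0.131,80],[-13.5,-248.3,105,-0.131,80],[-13.5,-248.3,108.5,-0.131,80],[-13.5,-248.3,108.5,-0.131,80],[-13.5,-248.3,108.5,-0.131,80],[-13.5,-248.3,108.5,-0.131,35],[-13.5,-248.3,108.5,-0.131,35],[-13.5,-248.3,108.5,-0.131,35],[-13.5,-248.3,108.5,-0.131,35],[-13.5,-248.3,108.5,-0.131,35],[-13.5,-248.3,108.5,-0.131,35],[-13.5,-248.3,108.5,-0.131,35]]]' 110|grep -E 'eef|grip'
python3 -m crank '[[[0,0,-8,0,35],[0,0,-20,0,35],[0,0,-40,0,35],[0,0,-60,0,35],[0,0,-80,0,35],[0,0,-100,0,35],[0,0,-120,0,35],[0,0,-140,0,35],[0,0,-148,0,35],[0,0,-150,0,35],[0,0,-150,0,35],[0,0,-150,0,35]]]' >/dev/null; python3 ft.py; python3 go.py 510 60 180 2; python3 go.py 682.5 55.5 180 0;python3 go.py 682.5 55.5 155 0
```

```text
eef_pos: [510.6, 324.7, 30.3]
grip_width: 48.6
grip_force: 114.3
t 38.2 F [-0.63  0.57 -3.19] M tool [ 0.0316 -0.0391 -0.0127] M world [0.0302 0.0402 0.0126] p [509.3 323.6 177.5] w 49.2
row [ -8.5 263.5  -2. ] 0.0 from [509.3 323.6 177.5] yaw 2.0 t 38.2 q6 0.77 w 49.2
row [163.7 274.   -2.4] 0.035 from [509.3 323.6 177.5] yaw 2.0 t 38.2 q6 0.77 w 49.2
row [163.7 274.   22.6] 0.035 from [509.3 323.6 177.5] yaw 2.0 t 38.2 q6 0.77 w 49.2
```

```bash

python3 -m crank '[[[0,8,0,0,35],[0,25,0,0,35],[0,45,0,0,35],[0,70,0,0,35],[0,95,0,0,35],[0,120,0,0,35],[0,145,0,0.01,35],[0,170,0,0.02,35],[0,195,0,0.03,35],[5,220,0,0.035,35],[12,242,0,0.035,35],[24,260,0,0.035,35],[38,270,0,0.035,35],[54,274,0,0.035,35],[72,274,0,0.035,35],[90,274,0,0.035,35],[108,274,0,0.035,35],[126,274,4,0.035,35],[142,274,8,0.035,35],[152,274,12,0.035,35]]]'>/dev/null
python3 -m crank '[[[5,0,4,0,35],[9,0,8,0,35],[11,0,10,0,35],[11.7,0,10.6,0,35],[11.7,0,10.6,0,35],[11.7,0,10.6,0,35],[11.7,0,10.6,0,35],[11.7,0,10.6,0,35],[11.7,0,10.6,0,35],[11.7,0,10.6,0,35],[11.7,0,10.6,0,35],[11.7,0,10.6,0,35],[11.7,0,10.6,0,35],[11.7,0,10.6,0,35],[11.7,0,10.6,0,35]]]'
python3 - <<'E'
from h import *
im=robot.capture('top'); sc=robot.capture('scene')
for k in('blue','purple'): print(k,*rect('top',im,k,74))
cv2.imwrite('pics/v3.png',np.hstack([cv2.resize(im[140:360,140:500],(400,300)),cv2.resize(sc[130:370,140:460],(400,300))]))
E
```

```text
time_s: 41.7
eef_pos: [683.3, 55.6, 156.3]
ee_rot: [[1.0, 0.0, -0.0], [0.0, -1.0, -0.0], [-0.0, 0.0, -1.0]]
ft_force: [-0.0, -1.0, -3.6]
grip_width: 48.9
grip_force: 114.4
blue [ 513.1 -199.6] [ 48.4 138.1] -5.5
purple [ 521.9 -102.9] [ 49.8 139.1] -6.1
```

View pics/v3.png

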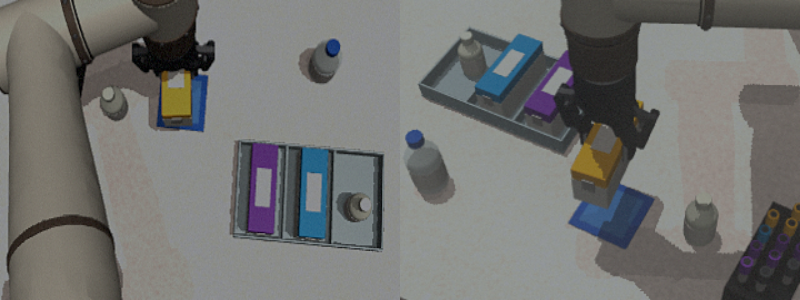

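The yellow case is held level over the mat (left at (178,100), right at (598,165)). Both quiet cases are in their cells, and the bottles and rack are standing. Handing in.

```bash
python3 -c "
from rig import robot
print(robot.close_job())"
```

```text
the job is handed in; nothing more can be done
None
```

I handed the job in at about 42 s, with no verdict returned: the yellow-lidded case rattled and is held level about 12 cm over the mat, and the quiet blue and purple cases stand in the two free crate cells.

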